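# Seat the splined toy gear in the music box and keep it pressed

## Task

On the toy shop's demonstration counter, take the big wooden gear with the upright grip out of its stand and set its cross-shaped stem into the well of the music box; feel for the slots hidden in the well by turning the gear under a light press, without forcing it, until it drops in, then push it fully home against the start spring. The music plays only while the gear is held down, so finish while still holding the gear and pressing it home; leave the other toys where they are.

Things in the scene. Friction and masses are not known exactly. Their poses are not given: they have to be found in the camera images.
- gear: Big wooden toy gear, about 160 g (varies). Origin: centre of the underside of its toothed disc; z up. Disc: 94 mm over its 12 teeth, 12 mm thick (z 0 to 12 mm). On top in the middle stands a grip bar, 44 mm long along x, 16 mm thick along y, z 12 to 54 mm. Below it the stem, z 0 to -28 mm. At the start it hangs upright by its disc in the stand, at any yaw
- stem_tip (a point): Centre of the lower end of the gear's stem, 28 mm below the gear's origin. The stem is a cross of two fins along the gear's x and y (the same every quarter turn), each 30 mm across and 7.5 mm thick over the whole length
- stand: Fixed wooden display stand, 70 x 70 mm block, 36 mm tall, with a plain round 42 mm hole through its middle in which the gear's stem hangs. Origin: centre of its underside
- music_box: Fixed wooden music box, 110 x 110 mm block, 55 mm tall. Origin: centre of its underside; z up. In the middle of its top is a round well, 34 mm wide, with the splined hub in it. Gear fully home: its disc lies on the box top, gear origin 55 mm above this origin, on the same axis. The music box and the stand may be swapped, left for right
- socket (a point): Centre of the well's mouth, level with the top of the music box
- hub_top (a point): Well axis at the hub's top face, 10 mm below the mouth. The dark hub fills the well below: cross-shaped socket, slots 11 mm wide, 34 mm across, 30 mm deep, at an unknown angle unrelated to the box's yaw. An unmeshed stem rests on it, the disc 18 mm above the box; within a quarter turn fins meet slots and it drops. Stiff bearing (0.25 N m): stays put under a light press and turn
- start_pin (a joint): Sprung brass pin in the middle of the socket, its top 20 mm below the box top when up. Value in m: 0 is up, 0.008 is pushed down by a gear fully home. It pushes back with about 3 N when first touched and 9 N at home, and lifts the gear again as soon as it is no longer pressed
- boat: Bystander, to be left alone: small wooden toy boat with mast, 75 x 34 x 46 mm, standing towards the robot, between the places of music box and stand. Origin: centre of its underside
- skittle: Bystander, to be left alone: dark wooden skittle figure, 36 mm across, 52 mm tall. Origin: centre of its underside
- small_gear: Bystander, to be left alone: small flat wooden gear wheel without stem or grip, 54 mm across, 12 mm thick. Origin: centre of its underside
- toy_car: Bystander, to be left alone: wooden toy car, 80 x 50 x 49 mm. Origin: centre of its underside
- beaker: Bystander, to be left alone: wooden beaker, 64 mm across, 60 mm tall. Origin: centre of its underside
- gift_box: Bystander, to be left alone: cardboard gift box, 84 mm square, 70 mm tall. Origin: centre of its underside
- ring_stack: Bystander, to be left alone: ring stacking toy, 80 mm across, 102 mm tall. Origin: centre of its underside

How it is judged:
By the outcome, as a careful person would: the job done as asked, in the order asked, and still so for the second after the job is handed in, while the arm keeps its last pose, push and grip.
It also fails if it takes over 56 s, if anything falls off the work surface, if the arm or the gripper's body presses on something with over 40 N, if the wrist force passes 120 N, or if a joint passes its speed limit or range.

## Robot

A 6-joint arm with a two-finger parallel gripper is mounted at the origin on the work surface. World frame = base frame: x ahead of the robot, y to its left, z up, the work surface at z = 0. Lengths are in m, angles in degrees, forces in N, time in s.
With the tool pointing down it reaches from about 0.3 to 0.85 m from the base axis. Payload 5.4 kg.
Tool frame: the origin (TCP) lies on the mounting face of the last link; the fingertips stand 173 mm ahead of it and the grasp point (between the pads) lies 155 mm ahead of it (r.grasp_offset is the distance from the TCP to the grasp point, in m); z points along the fingers, y is the line along which they close (so a half turn about z gives the same grasp; the last joint's range is limited). The gripper opens to 85 mm and grips with 20 to 120 N. Pads are 22 mm wide; open, the fingers measure 114 mm over their backs; the gripper's body (76 mm by 85 mm) begins 54 mm behind the grasp point. The pads swing forward as they close: fully open they stand 13 mm farther back than shut.
Start: joints at [-79.761, 9.076, 91.501, -0, 79.423, -12.038], TCP at [0.218, -0.532, 0.405] pointing down, gripper open.
Joint ranges: [-166.64, 166.64], [-54.1, 131.32], [10.49, 154.53], [-73.88, 253.88], [9.74, 151.15], [-171.62, 171.62]. Speed limits (degrees/s): [147.25, 147.25, 180, 180, 180, 180].

## Interface

Orientations are given as a 3x3 rotation matrix whose columns are the frame's x, y, z axes.
In Python, from station import r gives the robot as it stands.
- The arm moves only by the tool hand_motion, called after "Call:" as name(argument=value, ...), one argument or row to a line, values as JSON. Schema: {"type":"object","properties":{"motion":{"type":"array","items":{"type":"object","properties":{"rotvec":{"type":"array","items":{"type":"number"},"minItems":3,"maxItems":3},"trans":{"type":"array","items":{"type":"number"},"minItems":3,"maxItems":3},"aperture":{"type":"number"}},"additionalProperties":false,"required":["aperture"]},"minItems":1,"maxItems":20},"grip_force":{"type":"number"},"only":{"type":"string"},"quiet":{"type":"boolean"},"lines":{"type":"string"}},"required":["motion"],"additionalProperties":false}. motion is a list of rows, 1 to 20 of them, each an object with the fields rotvec (a list: a rotation vector rx, ry, rz in degrees), trans (a list: dx, dy, dz in m), aperture (the finger opening in m); a field left out counts as zero (the opening has to be given); each row shifts and turns the commanded pose from where the row before left it, along the tool's axes as they then stand; what a row does not reach is not made up. A row lasts 1/12 s, in which the tool goes at most 0.0417 m and 7.16 degrees, less where a joint would pass 70% of its speed; a pose out of reach is approached as far as the arm can. The fingers move at their own pace and stop on an object; grip_force is the grip in N (left out, the last holds). Time passes only in rows, so rows that do not move let the fingers close. The tool returns the time, the measured TCP pose, the force, the opening and the grip force at its end. only (a regular expression) keeps the lines of the reply that match it, lines (a string "A,B") keeps lines A to B, and quiet returns only ok. Input that does not fit is refused with a message, and nothing moves.
- r.read_state(): the state, without advancing time (a new reading comes with each control period).
- r.read_camera(name): name is "scene" or "side" or "wrist"; returns a dict with "color" (480x640x3 uint8, red, green, blue), "fovy" (degrees; the focal length in pixels is half the picture's height over the tangent of half this angle, whatever the lens; pixels are square), "cx", "cy" (the principal point, pixels), "origin" and "attitude" of the camera in the world. Camera axes: x right, y up, looking along -z (the intrinsics and any distortion apply to the point x, -y, -z); pixel columns grow to the right and rows downward; lengths in m; the calibration is good to about 2 mm. A picture is of the moment at which its call begins. There is no depth.
- r.sign_off(): hands the job in; it is judged then, once.
The state is a dict: "clock": time; "joint_pos": joint angles; "qvel": joint speeds; "effort": joint torques, N m; "ee_pos": TCP position; "orientation": TCP orientation; "ft_force": force on the tool from outside, world axes, zero at the start; "moment": the same for the moment, N m; "grip_width": finger opening in m; "grasp_force": force on a finger pad.
Only numpy, scipy, OpenCV 4.12 (cv2) and the standard library are available. Lean on these libraries where they do the work, as an engineer would, in place of code of your own. Each camera call takes 0.05 s, during which the arm holds its last target. There are 200 camera calls.

## Working session

There is one attempt and no reset: what is moved stays moved. The work goes in short steps, Python scripts to look and compute and a tool call to move; the robot and the scene stay as the last step left them, time stands still between calls to the robot, and variables do not carry over. Pictures are saved under pics/ and viewed, at most 10 in all, crops included, and the job is handed in when it is done.

```bash
ls; mkdir -p pics; python3 - <<'E'
from station import r
import cv2,numpy as np
for n in ["scene","side","wrist"]:
    c=r.read_camera(n); cv2.imwrite(f"pics/{n}0.png",c["color"][:,:,::-1])
    print(n,{k:(np.round(v,4).tolist() if k!="color" else 0) for k,v in c.items()})
s=r.read_state();print(s)
E
```

```text
pics
station.py
scene {'color': 0, 'fovy': 46.1447, 'cx': 317.9186, 'cy': 243.3741, 'origin': [1.1762, 0.4317, 0.9775], 'attitude': [[-0.5971, -0.6108, 0.52], [0.8021, -0.4659, 0.3737], [0.014, 0.6402, 0.7681]]}
side {'color': 0, 'fovy': 51.0156, 'cx': 323.7857, 'cy': 243.369, 'origin': [-0.1066, 0.7935, 0.8726], 'attitude': [[-0.762, 0.4119, -0.4998], [-0.6474, -0.4637, 0.6049], [0.0174, 0.7845, 0.6199]]}
wrist {'color': 0, 'fovy': 61.8442, 'cx': 321.0764, 'cy': 226.4431, 'origin': [0.2913, -0.5024, 0.3734], 'attitude': [[0.3792, 0.8798, 0.2866], [-0.9253, 0.361, 0.1161], [-0.0013, -0.3092, 0.951]]}
{'clock': 0.15, 'joint_pos': array([-7.97612811e+01,  9.10501770e+00,  9.15544365e+01,  1.18699431e-03,
        7.94242573e+01, -1.20396956e+01]), 'qvel': array([ 0.08730587, -0.13145618, -0.2978634 ,  0.04320595,  0.08604849,
       -0.09120832]), 'effort': array([ 7.67413030e-05, -3.96378028e+01, -3.31785071e+01, -1.89588118e-04,
        5.49386430e-03, -8.08192937e-06]), 'ee_pos': array([ 0.21791409, -0.53187842,  0.40394658]), 'orientation': array([[ 9.25354094e-01,  3.79103868e-01, -2.39659112e-04],
       [ 3.79103805e-01, -9.25353029e-01,  1.44139552e-03],
       [ 3.24669332e-04, -1.42465693e-03, -9.99998932e-01]]), 'ft_force': array([ 0.10766172,  1.03255304, -0.01806256]), 'moment': array([ 0.02458388, -0.00476428,  0.00161113]), 'grasp_force': 0.0, 'grip_width': 0.08506208137732642}
```

View pics/scene0.png

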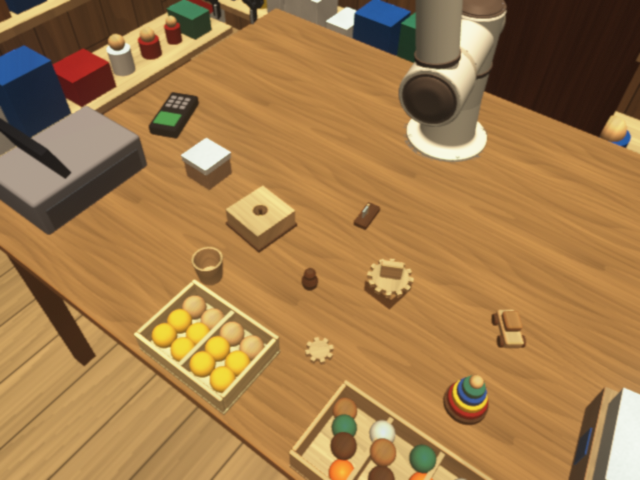

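View pics/side0.png

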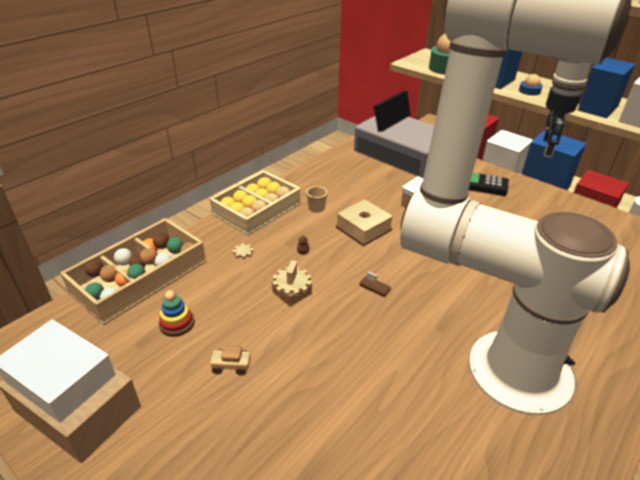

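Scene: music box with its well at (260,210), gear in its stand at (390,277), boat at (367,215), skittle at (310,278). Side: well (365,214), gear (292,283). I'll cast rays for a first estimate and make enlarged crops.

```bash
cat > h.py <<'E'
import numpy as np,cv2
from station import r
def cam(n,save=None):
    c=r.read_camera(n)
    if save: cv2.imwrite(f"pics/{save}.png",c["color"][:,:,::-1])
    return c
def ray(c,u,v):
    f=240/np.tan(np.radians(c["fovy"]/2))
    d=np.array([(u-c["cx"])/f,-(v-c["cy"])/f,-1.])
    return np.array(c["origin"]),np.array(c["attitude"])@d
def onz(c,u,v,z):
    o,d=ray(c,u,v); return o+d*(z-o[2])/d[2]
def proj(c,p):
    f=240/np.tan(np.radians(c["fovy"]/2))
    q=np.array(c["attitude"]).T@(np.array(p)-np.array(c["origin"]))
    return c["cx"]+f*q[0]/-q[2], c["cy"]-f*q[1]/-q[2]
def cross(c1,p1,c2,p2):
    A=[];b=[]
    for c,p in((c1,p1),(c2,p2)):
        o,d=ray(c,*p); d/=np.linalg.norm(d); P=np.eye(3)-np.outer(d,d); A.append(P); b.append(P@o)
    return np.linalg.lstsq(np.vstack(A),np.hstack(b),rcond=None)[0]
E
python3 - <<'E'
from h import *
a,b=cam("scene"),cam("side")
print("well",onz(a,260,210,.055),onz(b,365,214,.055))
print("gear disc",onz(a,390,277,.048),onz(b,292,283,.048))
print("boat",onz(a,367,218,.0),"skittle",onz(a,310,285,0))
cr=lambda c,x,y:cv2.resize(c["color"][y-40:y+40,x-50:x+50,::-1],(400,300),interpolation=cv2.INTER_CUBIC)
m=np.vstack([np.hstack([cr(a,260,215),cr(a,390,280)]),np.hstack([cr(b,365,220),cr(b,292,283)])])
cv2.imwrite("pics/m1.png",m)
E
```

```text
well [ 0.55220933 -0.1782646   0.055     ] [ 0.55213277 -0.18446387  0.055     ]
gear disc [0.52918804 0.15061469 0.048     ] [0.51593087 0.15653447 0.048     ]
boat [0.38206884 0.00149938 0.        ] skittle [ 6.17025718e-01  1.15531730e-02 -1.11022302e-16]
```

View pics/m1.png

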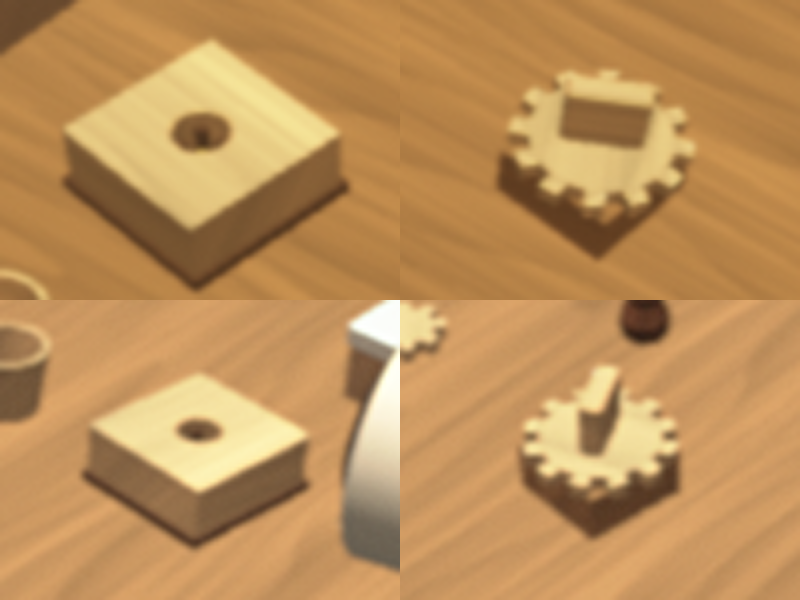

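Crops: the box top is clean, with its well at montage (201,131) and (199,430). The gear grip's top face centre is at about (610,90) and (601,390). Next, fly over the box for a wrist view of the well.

Call:
hand_motion(
  motion=[
    {"trans":[0.0367,-0.01665,0],"aperture":0.085},
    {"trans":[0.0367,-0.01665,0],"aperture":0.085},
    {"trans":[0.0367,-0.01665,0],"aperture":0.085},
    {"trans":[0.0367,-0.01665,0],"aperture":0.085},
    {"trans":[0.0367,-0.01665,0],"aperture":0.085},
    {"trans":[0.0367,-0.01665,0],"aperture":0.085},
    {"trans":[0.0367,-0.01665,0],"aperture":0.085},
    {"trans":[0.0367,-0.01665,0],"aperture":0.085},
    {"trans":[0.0367,-0.01665,0],"aperture":0.085},
    {"trans":[0.0367,-0.01665,0],"aperture":0.085},
    {"trans":[0.0367,-0.01665,0],"aperture":0.085},
    {"trans":[0.0367,-0.01665,0],"aperture":0.085},
    {"aperture":0.085},
    {"aperture":0.085},
  ],
)

```text
clock: 1.42
ee_pos: [0.5507, -0.1785, 0.4044]
orientation: [[0.924, 0.383, -0.001], [0.383, -0.924, 0.0], [-0.0, -0.0, -1.0]]
ft_force: [-0.3, -0.7, 0.1]
grip_width: 0.0851
grasp_force: 0.0
```

```bash
python3 - <<'E'
from h import *
a,b,w=cam("scene"),cam("side"),cam("wrist","w1")
print(cross(a,(392.5,264),b,(292.25,267)))
P=[onz(a,340+(x-400)/4,240+y/3.75,.09) for x,y in((562,97),(655,107))]
d=P[1]-P[0];print(P,np.degrees(np.arctan2(d[1],d[0])))
print(proj(w,(.552,-.181,.055)), r.read_state()["ee_pos"])
E
```

```text
[0.52439141 0.14737703 0.08653073]
[array([0.5464977, 0.133641 , 0.09     ]), array([0.52414796, 0.17399316, 0.09      ])] 118.98062665770519
(np.float64(321.83064339662576), np.float64(194.67462850729297)) [ 0.54920404 -0.18105564  0.40453736]
```

View pics/w1.png

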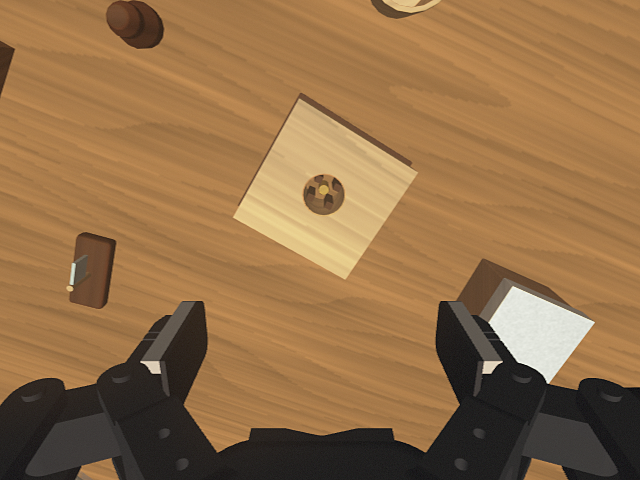

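The wrist view shows the well at about (324,194), with the dark hub and brass pin visible in it. I'll measure the well centre and enlarge the hub, turning the tool to the gear's yaw meanwhile.

```bash
python3 - <<'E'
from h import *
w=cam("wrist")
cv2.imwrite("pics/hub.png",cv2.resize(w["color"][164:224,284:364,::-1],(640,480),interpolation=cv2.INTER_CUBIC))
hsv=cv2.cvtColor(w["color"],cv2.COLOR_RGB2HSV)
v=hsv[164:224,284:364,2]
m=(v<150).astype(np.uint8)
cs,_=cv2.findContours(m,0,2)
c=max(cs,key=cv2.contourArea);h=cv2.convexHull(c);e=cv2.fitEllipse(h);print(e)
u,vv=e[0][0]+284,e[0][1]+164
print(u,vv,onz(w,u,vv,.055))
P=[onz(w,*p,.055)[:2] for p in((301,97),(417,172),(346,279),(234,217))]
print(np.mean(P,0),np.linalg.norm(P[0]-P[1]),np.linalg.norm(P[1]-P[2]))
E
```

```text
((38.90412521362305, 29.884445190429688), (39.52268600463867, 40.48505783081055), 81.23802185058594)
322.90412521362305 193.8844451904297 [ 0.55272601 -0.18205845  0.055     ]
[ 0.55257057 -0.18352655] 0.10848529492618224 0.10923584873324153
```

Call:
hand_motion(
  motion=[
    {"rotvec":[0,0,-6.9],"aperture":0.085},
    {"rotvec":[0,0,-6.9],"aperture":0.085},
    {"rotvec":[0,0,-6.9],"aperture":0.085},
    {"rotvec":[0,0,-6.9],"aperture":0.085},
    {"rotvec":[0,0,-6.9],"aperture":0.085},
    {"rotvec":[0,0,-6.9],"aperture":0.085},
    {"rotvec":[0,0,-6.9],"aperture":0.085},
    {"rotvec":[0,0,-6.9],"aperture":0.085},
    {"rotvec":[0,0,-6.9],"aperture":0.085},
    {"rotvec":[0,0,-6.9],"aperture":0.085},
    {"rotvec":[0,0,-6.9],"aperture":0.085},
    {"rotvec":[0,0,-6.9],"aperture":0.085},
    {"rotvec":[0,0,-6.9],"aperture":0.085},
    {"rotvec":[0,0,-6.9],"aperture":0.085},
  ],
)

```text
clock: 2.78
ee_pos: [0.549, -0.1816, 0.4048]
orientation: [[-0.486, 0.874, 0.0], [0.874, 0.486, -0.0], [-0.0, -0.0, -1.0]]
ft_force: [-0.3, -0.2, 0.7]
grip_width: 0.0846
grasp_force: 0.0
```

Call:
hand_motion(
  motion=[
    {"trans":[0.0333,0.01527,0],"aperture":0.085},
    {"trans":[0.0333,0.01527,0],"aperture":0.085},
    {"trans":[0.0333,0.01527,0],"aperture":0.085},
    {"trans":[0.0333,0.01527,0],"aperture":0.085},
    {"trans":[0.0333,0.01527,0],"aperture":0.085},
    {"trans":[0.0333,0.01527,0],"aperture":0.085},
    {"trans":[0.0333,0.01527,0],"aperture":0.085},
    {"trans":[0.0333,0.01527,0],"aperture":0.085},
    {"trans":[0.0333,0.01527,0],"aperture":0.085},
    {"aperture":0.085},
    {"aperture":0.085},
  ],
)

```text
clock: 3.7
ee_pos: [0.525, 0.1489, 0.4048]
orientation: [[-0.484, 0.875, 0.0], [0.875, 0.484, -0.0], [-0.0, -0.0, -1.0]]
ft_force: [-0.7, -0.6, -0.7]
grip_width: 0.0852
grasp_force: 0.0
```

```bash
python3 -c "
from h import *
cam('wrist','w2');print(r.read_state()['ee_pos'])"
```

```text
[0.52531785 0.14783273 0.40474754]
```

View pics/hub.png

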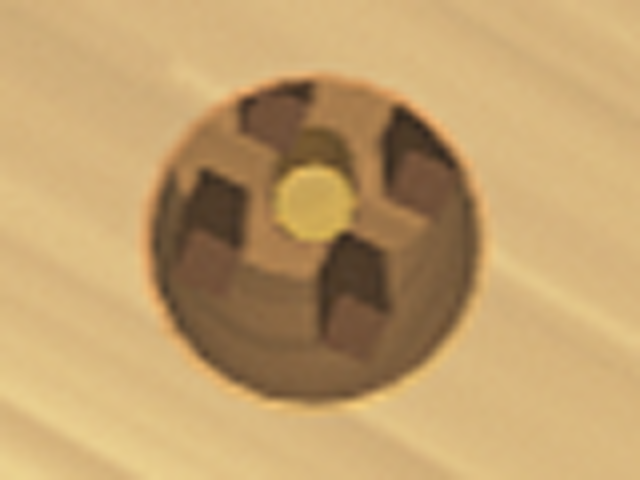

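View pics/w2.png

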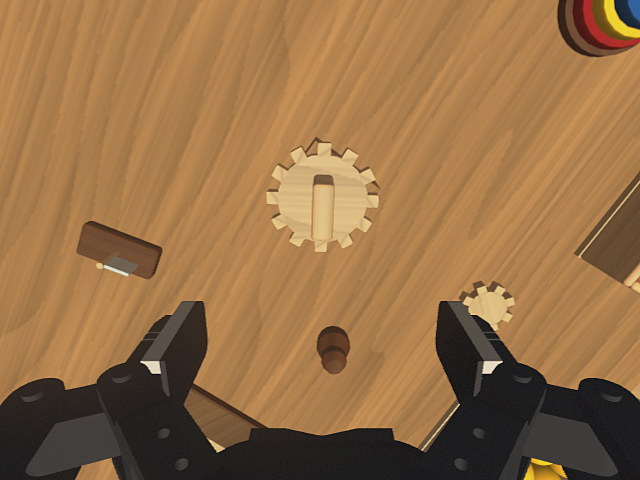

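The hub crop shows four hub quadrants (purple tops) around the brass pin, diagonals at about 21° in the image, so the slots lie near world yaw -2° (mod 90°). In the wrist view the gear disc is centred at about (323,196), and the bar stands vertical in the image at about (323,208), so the tool yaw fits. Next I'll refine both.

```bash
python3 - <<'E'
from h import *
w=cam("wrist")
img=w["color"]; hsv=cv2.cvtColor(img,cv2.COLOR_RGB2HSV)
L=img[:,:,2].astype(int)
sub=L[130:265,255:395]
for t in (100,110,120):
    m=(sub>t).astype(np.uint8); cs,_=cv2.findContours(m,0,2); c=max(cs,key=cv2.contourArea)
    (x,y),R=cv2.minEnclosingCircle(c); x+=255;y+=130; print(t,x,y,R,onz(w,x,y,.048), 2*np.linalg.norm(onz(w,x+R,y,.048)-onz(w,x,y,.048)))
print(L[210,295:350].tolist());print(L[225,295:350].tolist())
for p in((313,210),(333,210),(313,238),(333,238),(323,185)): print(p,onz(w,*p,.09))
s=r.read_state();print(s["ee_pos"],s["joint_pos"])
# hub yaw
A0=np.array([[.3792,.8798,.2866],[-.9253,.361,.1161],[-.0013,-.3092,.951]])
f=240/np.tan(np.radians(w["fovy"]/2))
P=[]
for x,y in((275,120),(425,180),(360,325),(205,262)):
    d=A0@np.array([(284+x/8-w["cx"])/f,-(164+y/8-w["cy"])/f,-1]); P.append(d[:2]/-d[2])
P=np.array(P);P-=P.mean(0);print(np.degrees(np.arctan2(P[:,1],P[:,0]))%90)
E
```

```text
100 322.68199157714844 195.7662124633789 55.927528381347656 [0.52635551 0.14755052 0.048     ] 0.0934402839960551
110 322.7033233642578 195.76393127441406 55.90676498413086 [0.52637017 0.14756084 0.048     ] 0.09340541904936324
120 322.61865997314453 196.48681640625 55.88874435424805 [0.52660828 0.14698401 0.048     ] 0.0934289077331024
[133, 132, 134, 136, 133, 134, 136, 134, 134, 134, 134, 133, 134, 135, 134, 134, 136, 109, 82, 109, 120, 129, 133, 132, 132, 135, 135, 138, 135, 134, 134, 133, 134, 131, 130, 124, 110, 105, 95, 113, 137, 135, 132, 135, 134, 133, 134, 134, 134, 134, 135, 132, 132, 131, 132]
[124, 124, 122, 124, 122, 123, 123, 123, 120, 122, 122, 119, 123, 120, 121, 122, 109, 85, 99, 114, 124, 132, 131, 131, 133, 135, 139, 134, 134, 133, 134, 132, 131, 128, 124, 117, 109, 97, 106, 135, 131, 131, 131, 130, 131, 129, 130, 130, 129, 131, 130, 130, 129, 130, 130]
(313, 210) [0.52027925 0.14357327 0.09      ]
(333, 210) [0.53317188 0.15068698 0.09      ]
(313, 238) [0.53072727 0.12434081 0.09      ]
(333, 238) [0.54391544 0.13161907 0.09      ]
(323, 185) [0.51765944 0.16351609 0.09      ]
[0.52548637 0.14723396 0.40473635] [ 2.96875789e+00  4.74232083e+00  9.62316380e+01 -3.50717723e-02
  7.90214055e+01 -2.58148842e+01]
[43.88280415 44.03034957 45.00677871 42.34159424]
```

Call:
hand_motion(
  motion=[
    {"trans":[0,0.0009,0.035],"aperture":0.085},
    {"trans":[0,0,0.035],"aperture":0.05},
    {"trans":[0,0,0.035],"aperture":0.05},
    {"trans":[0,0,0.035],"aperture":0.05},
    {"trans":[0,0,0.025],"aperture":0.05},
    {"trans":[0,0,0.0117],"aperture":0.05},
    {"aperture":0.05},
    {"aperture":0.0},
    {"aperture":0.0},
    {"aperture":0.0},
    {"aperture":0.0},
    {"aperture":0.0},
    {"aperture":0.0},
    {"aperture":0.0},
    {"aperture":0.0},
  ],
  grip_force=60,
)

```text
clock: 5.05
ee_pos: [0.5275, 0.1489, 0.2306]
orientation: [[-0.483, 0.875, 0.005], [0.876, 0.483, -0.0], [-0.003, 0.004, -1.0]]
ft_force: [-0.5, -2.0, 6.9]
grip_width: 0.0147
grasp_force: 59.7
```

```bash
python3 -c "
from h import *
c=cam('wrist','w3');print(r.read_state()['ee_pos'])"
```

```text
[0.5275162  0.14893202 0.2306169 ]
```

View pics/w3.png

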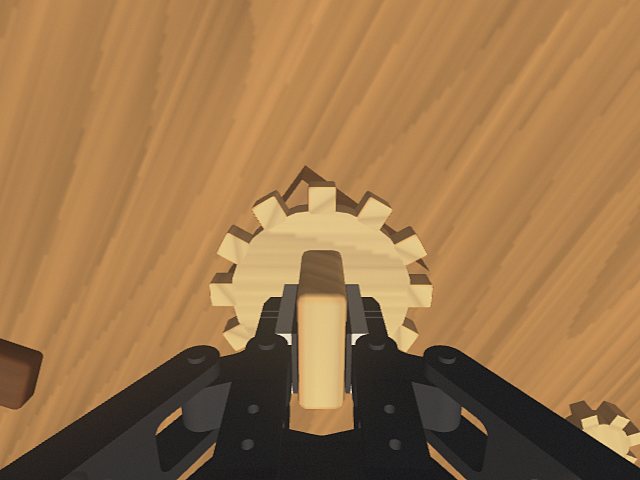

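The gear is held with the bar centred between the pads; the side teeth are at (210,294) and (431,294). Next: lift clear and pre-turn to about 10° short of the estimated slots.

Call:
hand_motion(
  motion=[
    {"trans":[0,0,-0.02],"aperture":0},
    {"trans":[0,0,-0.03],"aperture":0},
    {"trans":[0,0,-0.035],"aperture":0},
    {"rotvec":[0,0,6.5],"trans":[0,0,-0.01],"aperture":0},
    {"rotvec":[0,0,6.5],"aperture":0},
    {"rotvec":[0,0,6.5],"aperture":0},
    {"aperture":0},
    {"aperture":0},
  ],
)

```text
clock: 5.77
ee_pos: [0.5259, 0.1491, 0.3231]
orientation: [[-0.166, 0.986, 0.0], [0.986, 0.166, 0.0], [0.0, 0.0, -1.0]]
ft_force: [-0.2, -0.6, -2.3]
grip_width: 0.0154
grasp_force: 58.8
```

```bash
python3 - <<'E'
from h import *
w=cam("wrist","w4");s=r.read_state();p=s["ee_pos"];R=s["orientation"]
zt=p[2]-.2306+.048
print(p,np.degrees(np.arctan2(R[1,0],R[0,0])),R[2],s["grip_width"],s["ft_force"])
for q in((210,294),(431,294),(320.5,294.5),(322,187)):
    g=onz(w,*q,zt); print(q,R.T@(g-p))
g=onz(w,320.5,294.5,zt)
# well target in tool axes
t=np.array([.5526,-.1825,p[2]]); print("move tool axes",R.T@(t-p), "gear-based", R.T@(t-np.array([g[0],g[1],p[2]])))
E
```

```text
[0.52595089 0.14904973 0.32294704] 99.56186205760457 [ 6.88665462e-05 -2.50205478e-04 -9.99999966e-01] 0.015113418332324643 [-0.02013363  0.49027812 -0.80408791]
(210, 294) [-0.00105972 -0.04703974  0.1826117 ]
(431, 294) [-0.00099906  0.04642243  0.18258832]
(320.5, 294.5) [-0.00126474 -0.00029812  0.18259999]
(322, 187) [0.0450782  0.00029125 0.18260304]
move tool axes [-3.31370195e-01 -2.87956575e-02 -1.56154901e-05] gear-based [-3.30118031e-01 -2.84518497e-02 -1.56152805e-05]
```

View pics/w4.png

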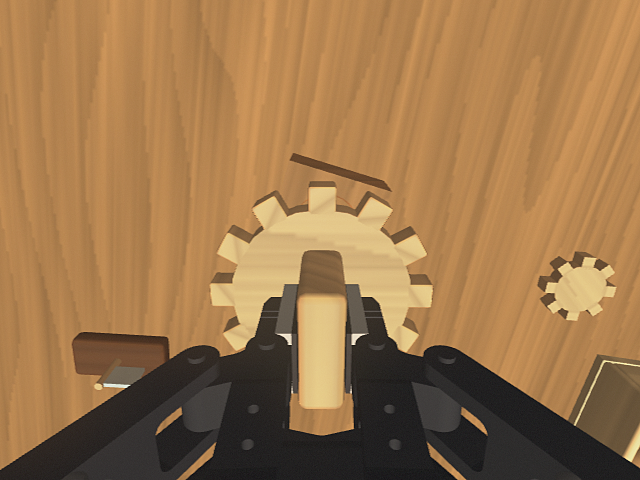

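The gear is free of the stand and sits unchanged in the grip (teeth at the same pixels); its centre is about 1.2 mm behind the tool axis. Carry it over the well.

Call:
hand_motion(
  motion=[
    {"trans":[-0.0367,-0.00317,0],"aperture":0},
    {"trans":[-0.0367,-0.00317,0],"aperture":0},
    {"trans":[-0.0367,-0.00317,0],"aperture":0},
    {"trans":[-0.0367,-0.00317,0],"aperture":0},
    {"trans":[-0.0367,-0.00317,0],"aperture":0},
    {"trans":[-0.0367,-0.00317,0],"aperture":0},
    {"trans":[-0.0367,-0.00317,0],"aperture":0},
    {"trans":[-0.0367,-0.00317,0],"aperture":0},
    {"trans":[-0.0365,-0.00314,0],"aperture":0},
    {"aperture":0},
    {"aperture":0},
  ],
)

```text
clock: 6.73
ee_pos: [0.5516, -0.1832, 0.3227]
orientation: [[-0.162, 0.987, -0.0], [0.987, 0.162, 0.0], [0.0, -0.0, -1.0]]
ft_force: [0.1, 0.9, -2.0]
grip_width: 0.0154
grasp_force: 58.9
```

```bash
python3 - <<'E'
from h import *
s=r.read_state();p=s["ee_pos"];R=s["orientation"]
a,b=cam("scene"),cam("side")
t=np.array([.5526,-.1825,p[2]]); g=p+R@np.array([-.0012,0,0]); print(p,R.T@(t-g))
out=[]
for c,n in((a,"a"),(b,"b")):
    u,v=map(int,proj(c,(t[0],t[1],.09))); out.append(cv2.resize(c["color"][v-50:v+50,u-65:u+65,::-1],(390,300),interpolation=cv2.INTER_CUBIC)); print(n,u-65,v-50)
cv2.imwrite("pics/m2.png",np.hstack(out))
E
```

```text
[ 0.55161469 -0.18316248  0.32272041] [ 1.69441467e-03  1.07947077e-03 -8.56400902e-08]
a 192 148
b 300 153
```

View pics/m2.png

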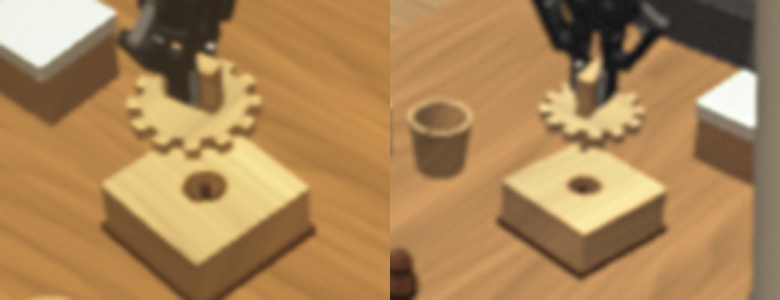

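The gear hangs just above the box, centred over the well in both views. Averaging pose readings before correcting.

```bash
cat > pose.py <<'E'
from h import *
P=[]
for i in range(8):
    cam("wrist"); s=r.read_state(); P.append(s["ee_pos"])
P=np.array(P);R=s["orientation"];p=P.mean(0)
t=np.array([.5526,-.1825,p[2]]); g=p+R@np.array([-.0012,0,0]); print(p,P.std(0),(R.T@(t-g))[:2],np.degrees(np.arctan2(R[1,0],R[0,0])),s["clock"])
E
python3 pose.py
```

```text
[ 0.5518084  -0.1803225   0.32288318] [6.62282288e-05 2.54673760e-04 1.74609776e-04] [-0.0010778   0.00042399] 99.43377566219776 7.2333
```

Call:
hand_motion(
  motion=[
    {"trans":[-0.001,0.0004,0.01],"aperture":0},
    {"trans":[0,0,0.015],"aperture":0},
    {"trans":[0,0,0.012],"aperture":0},
    {"trans":[0,0,0.006],"aperture":0},
    {"trans":[0,0,0.003],"aperture":0},
    {"trans":[0,0,0.003],"aperture":0},
    {"aperture":0},
  ],
)

```text
clock: 7.82
ee_pos: [0.5523, -0.1822, 0.2736]
orientation: [[-0.163, 0.987, -0.0], [0.987, 0.163, 0.0], [0.0, -0.0, -1.0]]
ft_force: [0.0, -0.1, -1.7]
grip_width: 0.0154
grasp_force: 58.9
```

```bash
python3 pose.py
```

```text
[ 0.55248025 -0.18225955  0.2743863 ] [2.28747443e-05 8.89517860e-06 1.20256260e-04] [9.43251727e-04 7.89733303e-05] 99.37726238970453 8.2167
```

Call:
hand_motion(
  motion=[
    {"trans":[0,0,0.002],"aperture":0},
    {"trans":[0,0,0.002],"aperture":0},
    {"trans":[0,0,0.002],"aperture":0},
    {"trans":[0,0,0.0015],"aperture":0},
    {"aperture":0},
    {"aperture":0},
  ],
)

```text
clock: 8.72
ee_pos: [0.5526, -0.1823, 0.2672]
orientation: [[-0.163, 0.987, 0.0], [0.987, 0.163, -0.0], [-0.0, 0.0, -1.0]]
ft_force: [-1.3, 2.1, 4.7]
grip_width: 0.015
grasp_force: 59.7
```

The stem is inside the well, resting on the hub with a light press of about 6 N. Now turn to feel for the slots.

Call:
hand_motion(
  motion=[
    {"rotvec":[0,0,2],"aperture":0},
    {"rotvec":[0,0,2],"aperture":0},
    {"aperture":0},
  ],
)

```text
clock: 8.97
ee_pos: [0.5528, -0.1823, 0.2672]
orientation: [[-0.093, 0.996, 0.002], [0.996, 0.093, -0.0], [-0.0, 0.002, -1.0]]
ft_force: [-0.5, 2.0, 3.8]
grip_width: 0.015
grasp_force: 59.6
```

Call:
hand_motion(
  motion=[
    {"rotvec":[0,0,2],"trans":[0,0,0.0005],"aperture":0},
    {"rotvec":[0,0,2],"aperture":0},
    {"aperture":0},
  ],
)

```text
clock: 9.22
ee_pos: [0.5527, -0.1822, 0.2663]
orientation: [[-0.024, 1.0, 0.001], [1.0, 0.024, -0.0], [-0.0, 0.001, -1.0]]
ft_force: [0.0, 2.6, -2.1]
grip_width: 0.0156
grasp_force: 59.0
```

Call:
hand_motion(
  motion=[
    {"rotvec":[0,0,1.5],"trans":[0,0,0.0005],"aperture":0},
    {"rotvec":[0,0,1.5],"aperture":0},
    {"aperture":0},
  ],
)

```text
clock: 9.47
ee_pos: [0.552, -0.1822, 0.2646]
orientation: [[0.027, 1.0, -0.001], [1.0, -0.027, 0.0], [0.0, -0.001, -1.0]]
ft_force: [0.5, 1.6, -1.9]
grip_width: 0.0154
grasp_force: 58.9
```

```bash
python3 -c "
from station import r
s=r.read_state();print(s['moment'],s['ee_pos'])"
```

```text
[ 0.23190027 -0.07451649  0.01278851] [ 0.55202873 -0.18222015  0.26463102]
```

The press vanished and z is below the contact height, so it has dropped into the slots at yaw ~89°. Push it home.

Call:
hand_motion(
  motion=[
    {"trans":[0,0,0.002],"aperture":0},
    {"trans":[0,0,0.002],"aperture":0},
    {"trans":[0,0,0.002],"aperture":0},
    {"trans":[0,0,0.002],"aperture":0},
    {"aperture":0},
  ],
  grip_force=90,
)

```text
clock: 9.88
ee_pos: [0.5523, -0.1822, 0.2572]
orientation: [[0.028, 1.0, -0.001], [1.0, -0.028, 0.0], [0.0, -0.001, -1.0]]
ft_force: [-0.8, 1.9, 0.9]
grip_width: 0.0148
grasp_force: 90.5
```

Call:
hand_motion(
  motion=[
    {"trans":[0,0,0.002],"aperture":0},
    {"trans":[0,0,0.002],"aperture":0},
    {"trans":[0,0,0.002],"aperture":0},
    {"aperture":0},
    {"aperture":0},
  ],
)

```text
clock: 10.3
ee_pos: [0.5524, -0.1823, 0.2517]
orientation: [[0.028, 1.0, -0.0], [1.0, -0.028, -0.0], [-0.0, -0.0, -1.0]]
ft_force: [-1.8, 2.5, 4.3]
grip_width: 0.0149
grasp_force: 91.2
```

Call:
hand_motion(
  motion=[
    {"trans":[0,0,0.001],"aperture":0},
    {"trans":[0,0,0.001],"aperture":0},
    {"trans":[0,0,0.001],"aperture":0},
    {"aperture":0},
    {"aperture":0},
  ],
)

```text
clock: 10.72
ee_pos: [0.5525, -0.1822, 0.2498]
orientation: [[0.028, 1.0, -0.0], [1.0, -0.028, -0.0], [-0.0, -0.0, -1.0]]
ft_force: [-5.4, 4.9, 11.3]
grip_width: 0.015
grasp_force: 92.1
```

Call:
hand_motion(
  motion=[
    {"trans":[0,0,0.001],"aperture":0},
    {"trans":[0,0,0.001],"aperture":0},
    {"aperture":0},
    {"aperture":0},
  ],
)

```text
clock: 11.05
ee_pos: [0.5526, -0.1822, 0.2497]
orientation: [[0.028, 1.0, -0.001], [1.0, -0.028, -0.0], [-0.0, -0.001, -1.0]]
ft_force: [-11.0, 7.6, 23.3]
grip_width: 0.0145
grasp_force: 93.8
```

```bash
python3 - <<'E'
from h import *
a,b=cam("scene"),cam("side");out=[]
for c in(a,b):
    u,v=map(int,proj(c,(.5526,-.1825,.07))); out.append(cv2.resize(c["color"][v-50:v+50,u-65:u+65,::-1],(390,300),interpolation=cv2.INTER_CUBIC))
cv2.imwrite("pics/m3.png",np.hstack(out)); s=r.read_state();print(s["ee_pos"],s["ft_force"],s["clock"])
E
```

```text
[ 0.55262773 -0.18217185  0.24975535] [-11.63964588   7.83431213  24.65628485] 11.15
```

View pics/m3.png

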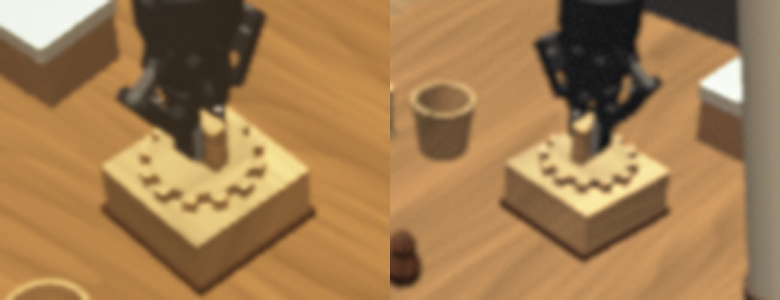

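The disc lies flat on the box top in both views, still held and pressed with about 25 N at the home height.

```bash
python3 -c "
from station import r
print(r.sign_off())"
```

```text
the job is handed in; nothing more can be done
None
```

The gear dropped into the slots under a light press, was pushed fully home against the start spring, and was still held and pressed with about 25 N when I handed the job in at about 11 s.

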